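Set a mug under the coffee machine and select three dots

TASK

Get the coffee machine ready for a large coffee: carry the mug over without tipping it and stand it on the drip tray, centred under the spout, with its handle pointing straight out of the front of the machine. Then turn the selector knob on top of the machine to the mark with three dots, let it click home, and take your hand away. Leave the bottle, the tumbler and the board where they stand.

Things in the scene. Friction and masses are not known exactly. Their poses are not given: they have to be found in the camera images.
- mug: White ceramic mug standing upright, the only mug on the worktop: 84 mm outside diameter, 92 mm high, foot 66 mm across, wall 5 mm, 0.24 to 0.39 kg. Origin at the centre of its underside, z up, handle along its own +x. At the start the handle points roughly towards the machine or the far side of the worktop.
- mug_handle (a point): Middle of the upright bar of the mug's handle, 70.5 mm out from the mug's axis, 49 mm above its underside. The bar is 12 x 12 mm, straight from 31 to 67 mm above the underside; its outer face is 76.5 mm from the axis, with 22 mm of free space between bar and wall. Axes as the mug's.
- machine: Black capsule coffee machine, fixed. Origin on the worktop straight below the spout, z up; its front looks along its own -x; the column begins 48 mm behind the origin (+x), the clear tank ends at 274 mm. 130 mm wide, 247 mm high without knob; the folded chrome lever, from 87 mm behind the origin, reaches 263 mm high.
- tray (a point): Centre of use of the drip tray: on its flat steel grille, 30 mm above the worktop, straight below the spout. The tray reaches 74 mm to the front of this point and 47 mm to the rear, and is 112 mm wide. Axes as the machine's.
- spout (a point): Lower end of the coffee spout, 115 mm above the drip tray. Round it the machine's head overhangs the tray: underside 167 mm above the worktop, a round nose of 65 mm radius about a point 10 mm behind the spout axis, so it reaches 55 mm in front of the spout axis. Axes as the machine's.
- selector_grip (a point): Middle of the bar grip of the selector knob on top of the machine's nose, on the knob's upright axis, 265 mm above the worktop. The bar is 44 mm long, 12 mm wide and stands 253 to 277 mm above the worktop on a flat 48 mm round skirt. A bar of brushed aluminium; a black line on one end is the pointer. The point turns with the knob: its x axis points along the bar to the pointer.
- three_dots (a point): The three-dots mark on the machine's top, 247 mm above the worktop, 38 mm from the knob's axis. The marks lie round the rear of the knob; clockwise from above: a bar (stop), then rows of one, two, three and four white dots, each row reading outward. The pointer must point at it.
- selector (a joint): Angle of the selector knob in rad, growing clockwise seen from above: 0 stop, 0.55 one dot, 1.10 two dots, 1.65 three dots, 2.20 four dots; end stops just beyond 0 and 2.20. A spring clicks it into each position: about 0.1 N m to leave one; let go in between, it falls to the nearer. It starts at stop or at one dot.
- oil_bottle: Bystander: green glass oil bottle, 62 mm diameter, 250 mm high, standing; origin at the centre of its underside.
- tumbler: Bystander: clear glass tumbler, 68 mm diameter at the rim, 90 mm high, standing; origin at the centre of its underside.
- board: Bystander: round wooden board 180 mm across and 14 mm thick with a small knife lying on it (26 mm high in all); origin at the centre of its underside.

How it is judged:
By the outcome, as a careful person would: the job done as asked, in the order asked, and still so for the second after the job is handed in, with the robot touching nothing.
It also fails if it takes over 61 s, if anything falls off the work surface, if the arm or the gripper's body presses on something with over 40 N, if the wrist force passes 120 N, or if a joint passes its speed limit or range.

ROBOT

A 7-joint arm with a two-finger parallel gripper is mounted at the origin on the work surface. World frame = base frame: x ahead of the robot, y to its left, z up, the work surface at z = 0. Lengths are in m, angles in rad, forces in N, time in s.
With the tool pointing down it reaches from about 0.425 to 1.025 m from the base axis. Payload 3.6 kg.
Tool frame: the origin (TCP) lies at the very end of the fingers, on their centre line; the grasp point (between the pads) lies 19 mm behind it; z points along the fingers, y is the line along which they close (so a half turn about z gives the same grasp; the last joint's range is limited). The gripper opens to 85 mm and grips with 20 to 120 N. Pads are 22 mm wide; open, the fingers measure 114 mm over their backs; the gripper's body (76 mm by 85 mm) begins 54 mm behind the grasp point. The pads swing forward as they close: fully open they stand 13 mm farther back than shut.
Start: joints at [-1.401, 0.591, 0.048, 1.609, -0.033, 0.943, -0.034], TCP at [0.188, 0.7, 0.231] pointing down, gripper open.
Joint ranges: [-2.69, 2.69], [-0.47, 2.24], [-1.27, 1.36], [0.19, 2.51], [-1.53, 4.68], [0.08, 2.07], [-3.09, 3.09]. Speed limits (rad/s): [2.57, 2.57, 3.14, 3.14, 3.14, 3.14, 3.14].

INTERFACE

Orientations are given as a unit quaternion [x, y, z, w].
In Python, from bench import env, cams gives the robot as it stands.
- The arm moves only by the tool jog_arm, never from a script. Its argument "motion" is a list of rows, each a list of 5 numbers: the shift along the tool's x, y, z in m, then the turn about the tool's z in rad, then the finger opening in m, from 0 to 0.0854. A call has 1 to 5 rows; each row shifts and turns the commanded pose from where the row before left it, along the tool's axes as they then stand; what a row does not reach is not made up. A row lasts 1/8 s, in which the tool goes at most 62.5 mm and 10.7 degrees, less where a joint would pass 70% of its speed; a pose out of reach is approached as far as the arm can. A call with a gripper value outside its range is refused whole. The fingers move at their own pace and stop on an object; "grip_force" is the grip in N (left out, the last holds). Time passes only in rows, so rows that do not move let the fingers close. It gives the time, the measured TCP pose, the force, the opening and the grip force at its end, in the units of the state.
- env.observe(): the state, without advancing time (a new reading comes with each control period).
- cams.get_image(name): name is "scene" or "top" or "wrist"; returns the picture (400x640x3 uint8, red, green, blue); there is no depth.
- cams.calibration(name): a dict with "intrinsics" (3x3 intrinsics, pixels), "R" (3x3) and "t" (3): a world point X has camera coordinates R X + t. Camera axes: x right, y down, z forward; pixel columns grow to the right and rows downward; lengths in m; the calibration is good to about 2 mm. The wrist camera is an equidistant fisheye: a pixel r from the principal point sees the ray r / f radians off the axis. A picture is of the moment at which its call begins: read the wrist's pose just before it. calibration takes no time and is no camera call; for the wrist camera it gives the pose at the moment of the call.
- env.job_done(): hands the job in; it is judged then, once.
The state is a dict: "clock": time; "qpos": joint angles; "qd": joint speeds; "joint_efforts": joint torques, N m; "position": TCP position; "tool_rot": TCP orientation; "force": force on the tool from outside, world axes, zero at the start; "ft_torque": the same for the moment, N m; "gripper_width": finger opening in m; "grasp_force": force on a finger pad.
Only numpy, scipy, OpenCV 4.12 (cv2) and the standard library are available. Lean on these libraries where they do the work, as an engineer would, in place of code of your own. Each camera call takes 0.05 s, during which the arm holds its last target. There are 200 camera calls.

## Working session

There is one attempt and no reset: what is moved stays moved. The work goes in short steps, Python scripts to look and compute and a tool call to move; the robot and the scene stay as the last step left them, time stands still between calls to the robot, and variables do not carry over. Pictures are saved under pics/ and viewed, at most 13 in all, crops included, and the job is handed in when it is done.

Besides the shell and the picture viewer there is one more tool, called as name(argument=value, ...), one argument or row to a line, values as JSON. jog_arm: Moves the arm, as the interface text tells. Its arguments: {"type":"object","properties":{"motion":{"type":"array","items":{"type":"array","items":{"type":"number"}}},"grip_force":{"type":"number"}},"required":["motion"]}

```bash
mkdir -p pics; cat > h.py <<'E'
import numpy as np,cv2
from bench import env,cams
from scipy.spatial.transform import Rotation as Rn
def P(v): print(np.round(v,4).tolist())
def grab(n,f,crop=None,s=1):
    im=cams.get_image(n)[:,:,::-1]; cv2.imwrite('pics/full_'+f,im)
    if crop: a,b,c,d=crop; im=im[b:d,a:c]
    cv2.imwrite('pics/'+f,cv2.resize(im,None,fx=s,fy=s,interpolation=cv2.INTER_CUBIC))
def ray(cal,u,v,fish=False):
    K=np.array(cal['intrinsics']);R=np.array(cal['R']);t=np.array(cal['t'])
    x=(u-K[0,2])/K[0,0];y=(v-K[1,2])/K[1,1]
    if fish:
        r=np.hypot(x,y)+1e-12; d=np.array([x/r*np.sin(r),y/r*np.sin(r),np.cos(r)])
    else: d=np.array([x,y,1.])
    d=R.T@d; return -R.T@t,d/np.linalg.norm(d)
def tri(rs):
    A=0;b=0
    for o,d in rs:
        M=np.eye(3)-np.outer(d,d);A=A+M;b=b+M@o
    X=np.linalg.solve(A,b); return X,[np.linalg.norm((np.eye(3)-np.outer(d,d))@(X-o)) for o,d in rs]
def atz(r,z):
    o,d=r; return o+d*(z-o[2])/d[2]
def proj(cal,X):
    c=np.array(cal['R'])@np.array(X)+np.array(cal['t']);p=np.array(cal['intrinsics'])@c;return p[:2]/p[2]
E
python3 - <<'E'
from h import *
s=env.observe();print(s)
grab('scene','s0.png');grab('top','t0.png')
for n in('scene','top','wrist'):
    c=cams.calibration(n);print(n,np.round(c['intrinsics'],1).tolist(),np.round(-np.array(c['R']).T@c['t'],3))
a=cv2.imread('pics/s0.png');b=cv2.imread('pics/t0.png')
E
```

```text
{'clock': 0.0, 'qpos': array([-1.40146204,  0.59213477,  0.04827345,  1.60984408, -0.03328544,
        0.94266976, -0.03371935]), 'qd': array([ 1.17743922e-03,  7.95210552e-04, -2.30247956e-04,  1.64867848e-03,
       -1.30869863e-03, -4.93785333e-04, -6.07655694e-05]), 'joint_efforts': array([-2.95669452e-04, -5.48677754e+01,  1.54653803e+00, -1.98129219e+01,
        9.39602964e-03,  8.73395882e-03, -2.34739690e-05]), 'position': array([0.18813401, 0.69930504, 0.23012081]), 'tool_rot': array([ 1.30993959e-01,  9.91382527e-01, -1.12277085e-03, -8.51559440e-05]), 'force': array([-0.48224842,  0.75233717,  0.39654443]), 'ft_torque': array([-0.02694042,  0.00471863,  0.06410277]), 'grasp_force': 0.0, 'gripper_width': 0.0853958538266278}
scene [[375.6, 0.0, 320.0], [0.0, 375.6, 202.1], [0.0, 0.0, 1.0]] [ 0.977 -0.257  0.901]
top [[501.8, 0.0, 314.4], [0.0, 501.8, 202.0], [0.0, 0.0, 1.0]] [0.403 0.056 1.465]
wrist [[309.7, 0.0, 321.7], [0.0, 309.7, 202.4], [0.0, 0.0, 1.0]] [0.107 0.722 0.373]
```

View pics/s0.png

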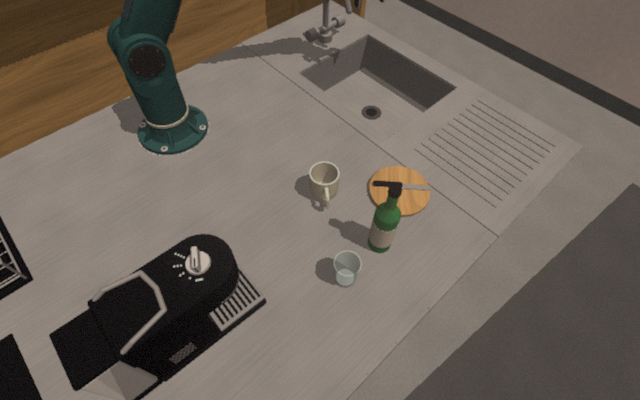

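View pics/t0.png

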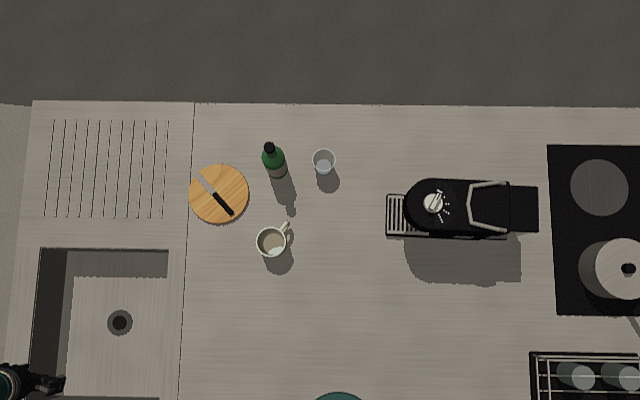

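The scene view shows the mug at about (324,180), the machine with its knob at (197,262) and its tray at (235,305). In the top view the mug is at (271,241) with its handle at (287,227), the knob is at (433,202) and the tray runs from (387,193) to (387,238). Next I'll enlarge the important parts.

```bash
python3 - <<'E'
import cv2,numpy as np
b=cv2.imread('pics/t0.png');a=cv2.imread('pics/s0.png')
z=lambda i,x,y,w,h,s:cv2.resize(i[y:y+h,x:x+w],None,fx=s,fy=s,interpolation=cv2.INTER_CUBIC)
# each tile 400x300
T=[z(b,240,200,80,60,5),z(b,370,165,100,75,4),z(a,290,150,80,60,5),z(a,155,220,120,90,400/120)]
c=np.vstack([np.hstack(T[:2]),np.hstack(T[2:])])
cv2.imwrite('pics/c0.png',np.clip(c*1.5,0,255).astype('uint8'))
E
```

```text
(no output)
```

View pics/c0.png

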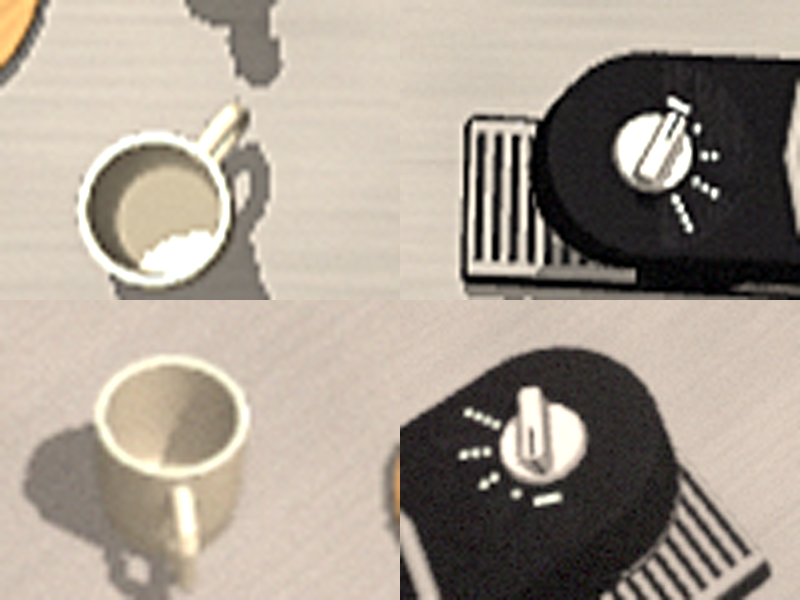

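The mug rim centre is at (271,241.6) in top and (324.4,172.4) in scene, and its handle points up-right in top. The knob bar's centre is near (435,202) in top, and its pointer is at the stop bar mark. The front corner of the tray is at (386,194) in top and about (266,299) in scene.

```bash
python3 - <<'E'
from h import *
T=cams.calibration('top');S=cams.calibration('scene')
def t1(x,y): return ray(T,240+(x+.5)/5-.5,200+(y+.5)/5-.5)
def t2(x,y): return ray(T,370+(x-400+.5)/4-.5,165+(y+.5)/4-.5)
def s1(x,y): return ray(S,290+(x+.5)/5-.5,150+(y-300+.5)/5-.5)
def s2(x,y): return ray(S,155+(x-400+.5)*.3-.5,220+(y-300+.5)*.3-.5)
for n,a,b in [('rim',t1(155,208),s1(172,414)),('bar',t2(662,146),s2(533,430)),('skirt',t2(653,152),s2(543,443)),('traycorner',t2(466,119),s2(768,563)),('stopmark',t2(679,103),s2(547,498)),('3dots',t2(707,187),s2(473,454)),('4dots',t2(682,213),s2(482,418))]:
    X,e=tri([a,b]);print(n,np.round(X,4),np.round(e,4))
print('corner2',atz(t2(464,279),.03),'corner1',atz(t2(466,119),.03))
print('handle top end',atz(t1(240,112),.067),atz(t1(225,135),.074))
E
```

```text
rim [0.518  0.1948 0.0913] [0.0012 0.0012]
bar [ 0.6059 -0.2176  0.2663] [0.0008 0.0008]
skirt [ 0.6053 -0.2165  0.247 ] [0.0007 0.0007]
traycorner [ 0.6655 -0.1329  0.018 ] [0.0001 0.0001]
stopmark [ 0.6358 -0.2328  0.2484] [0.0007 0.0007]
3dots [ 0.5842 -0.2492  0.2461] [0.0008 0.0008]
4dots [ 0.568  -0.2337  0.2458] [0.0007 0.0007]
corner2 [ 0.54696903 -0.12902432  0.03      ] corner1 [ 0.66333899 -0.13125285  0.03      ]
handle top end [0.57395013 0.15015431 0.067     ] [0.56006081 0.15773239 0.074     ]
```

```bash
cat >> h.py <<'E'
def go(X,ang=None):
    s=env.observe();p=s['position'];x=Rn.from_quat(s['tool_rot']).as_matrix()[:,0];a=np.arctan2(x[1],x[0]);y=np.array([np.sin(a),-np.cos(a),0])
    d=np.array(X)-p; print('pos',np.round(p,4),'ang',round(np.degrees(a),1),'shift',np.round([d[0]*np.cos(a)+d[1]*np.sin(a),d@y,-d[2]],4),'t',s['clock'],'F',np.round(s['force'],1),'w',round(s['gripper_width'],4),'q7',round(s['qpos'][6],2))
    if ang is not None: print('turn',np.radians(((np.degrees(a)-ang)+180)%360-180))
E
python3 - <<'E'
from h import *
T=cams.calibration('top');S=cams.calibration('scene')
# bystanders: rough
print('bottle cap',tri([ray(T,268,147),ray(S,395,190)])[0],'tumbler rim',atz(ray(T,324,161),.09),'bottle at .25',atz(ray(T,268.5,147),.25))
go([.571,.152,.2],-39.5)
E
```

```text
bottle cap [0.74230483 0.19284942 0.24156813] tumbler rim [0.74540078 0.05042653 0.09      ] bottle at .25 [0.73966993 0.19033042 0.25      ]
pos [0.1882 0.6994 0.2303] ang 164.9 shift [-0.5119 -0.4292  0.0303] t 0.1 F [-0.3 -0.6  0.2] w 0.085 q7 -0.03
turn -2.714973152298308
```

jog_arm(
  motion=[
    [-0.043,-0.036,0,0,0.0854],
    [-0.043,-0.036,0,0,0.0854],
    [-0.043,-0.036,0,0,0.0854],
    [-0.043,-0.036,0,0,0.0854],
    [-0.043,-0.036,0,0,0.0854],
  ],
)

```text
clock: 0.72
position: [0.35, 0.4686, 0.231]
tool_rot: [0.131, 0.991, -0.0, -0.0]
force: [0.8, 0.8, 0.3]
gripper_width: 0.0855
grasp_force: 0.0
```

jog_arm(
  motion=[
    [-0.043,-0.036,0,0,0.0854],
    [-0.043,-0.036,0,0,0.0854],
    [-0.043,-0.036,0,0,0.0854],
    [-0.043,-0.036,0,0,0.0854],
    [-0.043,-0.036,0,0,0.0854],
  ],
)

```text
clock: 1.35
position: [0.5107, 0.2392, 0.2311]
tool_rot: [0.131, 0.991, -0.0, -0.0]
force: [1.1, 0.4, 0.8]
gripper_width: 0.0855
grasp_force: 0.0
```

jog_arm(
  motion=[
    [-0.043,-0.036,0,0.1,0.0854],
    [0,0,0,0.18,0.0854],
    [0,0,0,0.18,0.0854],
    [0,0,0,0.18,0.0854],
    [0,0,0,0.18,0.0854],
  ],
)

```text
clock: 1.98
position: [0.5419, 0.1947, 0.2309]
tool_rot: [0.518, 0.855, -0.0, -0.0]
force: [0.1, 0.2, -0.6]
gripper_width: 0.0853
grasp_force: 0.0
```

jog_arm(
  motion=[
    [0,0,0,0.18,0.0854],
    [0,0,0,0.18,0.0854],
    [0,0,0,0.18,0.0854],
    [0,0,0,0.18,0.0854],
    [0,0,0,0.18,0.0854],
  ],
)

```text
clock: 2.6
position: [0.5418, 0.1948, 0.231]
tool_rot: [0.838, 0.545, -0.0, -0.0]
force: [-0.7, -0.0, 0.1]
gripper_width: 0.0854
grasp_force: 0.0
```

jog_arm(
  motion=[
    [0,0,0,0.18,0.0854],
    [0,0,0,0.18,0.0854],
    [0,0,0,0.18,0.0854],
    [0,0,0,0.18,0.0854],
    [0,0,0,0.18,0.0854],
  ],
)

```text
clock: 3.22
position: [0.5418, 0.195, 0.231]
tool_rot: [0.992, 0.126, -0.0, 0.0]
force: [0.8, -0.2, 0.7]
gripper_width: 0.0852
grasp_force: 0.0
```

jog_arm(
  motion=[
    [0,0,0,0.18,0.0854],
    [0,0,0,0.18,0.0854],
    [0,0,0,0.18,0.0854],
    [0,0,0,0.18,0.0854],
    [0,0,0,0,0.0854],
  ],
)

```text
clock: 3.85
position: [0.5418, 0.1951, 0.2307]
tool_rot: [0.974, -0.227, -0.0, 0.001]
force: [-0.1, 0.3, -0.9]
gripper_width: 0.0854
grasp_force: 0.0
```

```bash
python3 - <<'E'
from h import *
go([.571,.152,.2],-39.5)
c=cams.calibration('wrist');print(c)
grab('wrist','w1.png',None,1.25)
E
```

```text
pos [0.5418 0.1951 0.2307] ang -26.3 shift [0.0452 0.0257 0.0307] t 3.85 F [-0.1  0.3 -0.9] w 0.0854 q7 -1.77
turn 0.2306331805356169
{'intrinsics': array([[309.70691629,   0.        , 321.67205673],
       [  0.        , 309.70691629, 202.43425674],
       [  0.        ,   0.        ,   1.        ]]), 'R': array([[-0.44346751, -0.89628904,  0.00158941],
       [-0.84823121,  0.42026093,  0.3223113 ],
       [-0.28955206,  0.1415864 , -0.9466324 ]]), 't': array([0.41441211, 0.33404378, 0.50923047])}
```

View pics/w1.png

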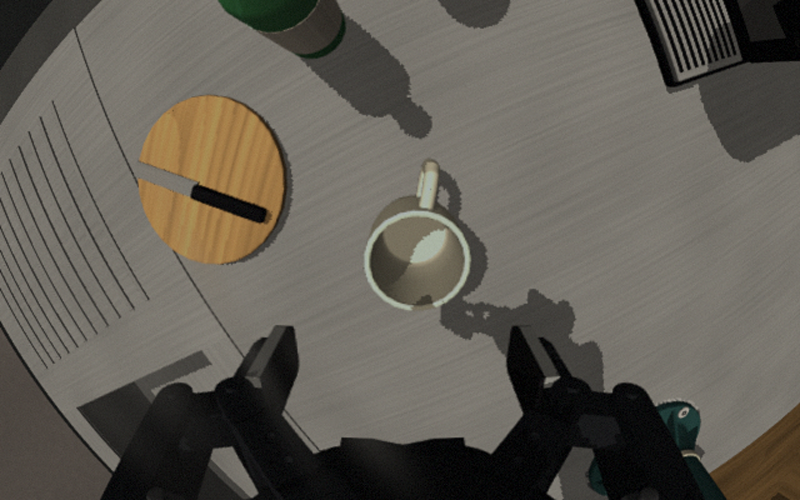

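The wrist view shows the mug rim centre at about (417,260), with the handle running from (425,207) to its outer end at (430,163) in the 1.25x picture. The space around the handle is free.

```bash
python3 - <<'E'
from h import *
W=cams.calibration('wrist');T=cams.calibration('top');S=cams.calibration('scene')
w=lambda x,y:ray(W,(x+.5)/1.25-.5,(y+.5)/1.25-.5,True)
rim=[w(417.5,260),ray(T,240+155.5/5-.5,200+208.5/5-.5),ray(S,290+172.5/5-.5,150+114.5/5-.5)]
X,e=tri(rim);print('rim',X,e)
X2,e=tri([rim[0],rim[2]]);print(X2,e)
tip=[w(430.5,163),ray(T,240+241/5-.5,200+109/5-.5)]
H,e=tri(tip);print('tip',H,e)
for z in(.067,.073):
  for r in tip:
    h=atz(r,z)-X;print(z,np.hypot(*h[:2]),np.degrees(np.arctan2(h[1],h[0])))
h=atz(w(425.5,203),.073)-X;print('root',np.hypot(*h[:2]),np.degrees(np.arctan2(h[1],h[0])))
a=np.radians(-39);b=X[:2]+.0705*np.array([np.cos(a),np.sin(a)]);print(b)
go([b[0],b[1],.14],-39)
E
```

```text
rim [0.51818008 0.19406375 0.09193651] [np.float64(0.001091375509709949), np.float64(0.0009627497646117933), np.float64(0.0016837715400157172)]
[0.52055272 0.19282321 0.09630153] [np.float64(0.0009350241574297741), np.float64(0.0009350241574296732)]
tip [0.57721152 0.1509313  0.05586017] [np.float64(0.0002786814955418569), np.float64(0.00027868149554190343)]
0.067 0.07378881266565634 -35.26492569749391
0.067 0.07268922602620047 -37.391534158041246
0.073 0.07428545927474692 -34.858021743740665
0.073 0.07234848304780622 -38.001685562926426
root 0.042261892951868475 -36.631323015667725
[0.57296887 0.14969667]
pos [0.5419 0.195  0.2308] ang -26.2 shift [0.0479 0.0269 0.0908] t 3.9 F [-0.5  0.1 -0.3] w 0.0856 q7 -1.77
turn 0.22291835013057454
```

jog_arm(
  motion=[
    [0.048,0.025,0,0.1,0.0854],
    [0,0,0.03,0.1,0.0854],
    [0,0,0.05,0,0.0854],
    [0,0,0.05,0,0.0854],
    [0,0,0,0,0.0854],
  ],
)

```text
clock: 4.53
position: [0.5712, 0.1512, 0.0984]
tool_rot: [0.946, -0.324, -0.003, 0.002]
force: [0.6, 0.2, -0.2]
gripper_width: 0.0854
grasp_force: 0.0
```

```bash
python3 - <<'E'
from h import *
go([.574,.151,.034],-37.5)
grab('wrist','w2.png',None,1.25)
W=cams.calibration('wrist')
c=np.array([.5182,.1941,.092]);
E
```

```text
pos [0.5712 0.1512 0.0984] ang -37.8 shift [ 0.0024 -0.0016  0.0644] t 4.525 F [ 0.6  0.2 -0.2] w 0.0854 q7 -1.7
turn -0.0047707584029501515
```

View pics/w2.png

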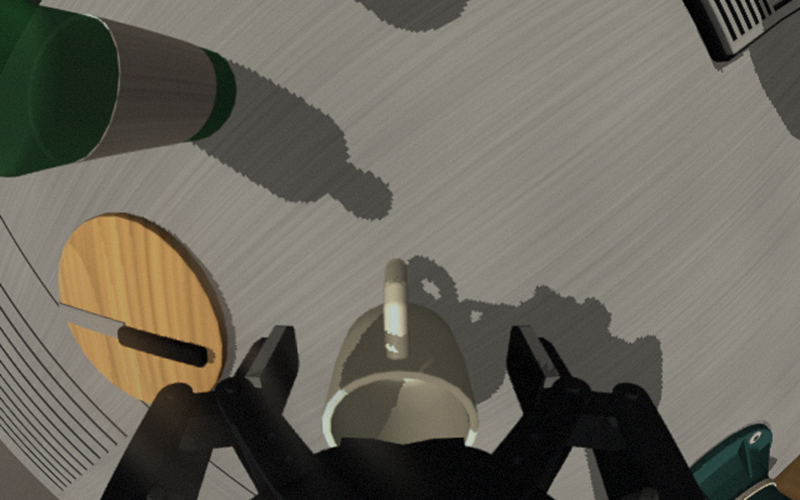

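The handle bar lies on the line x≈397 in this view, midway between the fingers (centre about 402), and parallel to the tool's x axis. I'll descend and close.

jog_arm(
  motion=[
    [0.002,-0.001,0.03,0,0.0854],
    [0,0,0.02,0,0.0854],
    [0,0,0.014,0,0.0854],
    [0,0,0,0,0.0],
    [0,0,0,0,0.0],
  ],
  grip_force=90,
)

```text
clock: 5.2
position: [0.5768, 0.1505, 0.038]
tool_rot: [0.946, -0.325, 0.001, -0.0]
force: [-0.1, 0.6, 0.9]
gripper_width: 0.0516
grasp_force: 0.0
```

jog_arm(
  motion=[
    [0,0,0,0,0.0],
    [0,0,0,0,0.0],
    [0,0,0,0,0.0],
    [0,0,0,0,0.0],
    [0,0,0,0,0.0],
  ],
)

```text
clock: 5.82
position: [0.5765, 0.1505, 0.0378]
tool_rot: [0.946, -0.325, 0.0, -0.0]
force: [-0.9, -0.2, 5.1]
gripper_width: 0.0105
grasp_force: 87.7
```

jog_arm(
  motion=[
    [0,0,-0.005,0,0.0],
    [0,0,-0.015,0,0.0],
    [0,0,-0.025,0,0.0],
    [0,0,-0.02,0,0.0],
    [0,0,0,0,0.0],
  ],
)

```text
clock: 6.45
position: [0.5775, 0.1507, 0.1041]
tool_rot: [0.946, -0.325, 0.002, -0.001]
force: [0.1, 0.1, -3.6]
gripper_width: 0.0107
grasp_force: 87.8
```

```bash
python3 - <<'E'
from h import *
go([.606,-.05,.12],88.9); print(env.observe()['ft_torque'])
grab('scene','s3.png',(240,110,400,230),5)
E
```

```text
pos [0.5775 0.1507 0.1041] ang -37.9 shift [ 0.1457  0.1409 -0.0159] t 6.45 F [ 0.1  0.1 -3.6] w 0.0107 q7 -1.7
turn -2.2127377489351816
[-0.11285418 -0.15802633  0.00311177]
```

View pics/s3.png

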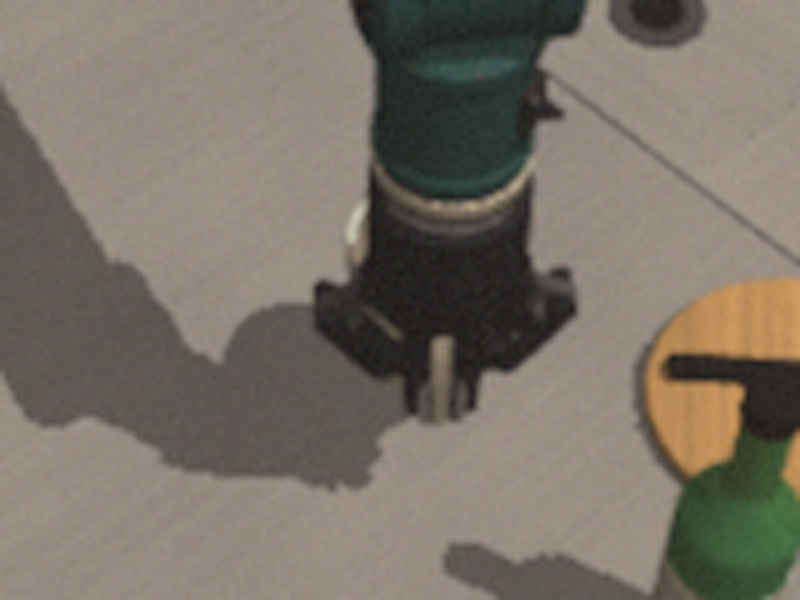

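jog_arm(
  motion=[
    [0.015,0.013,-0.005,0,0.0],
    [0.03,0.027,-0.005,0,0.0],
    [0.03,0.027,-0.005,0,0.0],
    [0.025,0.022,-0.005,0,0.0],
    [0.014,0.012,0,0,0.0],
  ],
)

```text
clock: 7.12
position: [0.6042, -0.0033, 0.1227]
tool_rot: [0.945, -0.327, 0.001, 0.001]
force: [-0.0, 1.0, -3.6]
gripper_width: 0.0108
grasp_force: 87.8
```

jog_arm(
  motion=[
    [0,0,0,-0.08,0.0],
    [0,0,0,-0.14,0.0],
    [0,0,0,-0.14,0.0],
    [0,0,0,-0.14,0.0],
    [0,0,0,-0.14,0.0],
  ],
)

```text
clock: 7.75
position: [0.6036, 0.0011, 0.1216]
tool_rot: [1.0, -0.008, -0.001, -0.0]
force: [-0.1, 0.2, -3.0]
gripper_width: 0.0107
grasp_force: 87.8
```

jog_arm(
  motion=[
    [0,0,0,-0.14,0.0],
    [0,0,0,-0.14,0.0],
    [0,0,0,-0.14,0.0],
    [0,0,0,-0.14,0.0],
    [0,0,0,-0.14,0.0],
  ],
)

```text
clock: 8.38
position: [0.6035, 0.001, 0.1216]
tool_rot: [0.942, 0.335, -0.001, -0.001]
force: [-0.4, -0.4, -2.6]
gripper_width: 0.0106
grasp_force: 87.8
```

jog_arm(
  motion=[
    [0,0,0,-0.14,0.0],
    [0,0,0,-0.14,0.0],
    [0,0,0,-0.14,0.0],
    [0,0,0,-0.14,0.0],
    [0,0,0,-0.14,0.0],
  ],
)

```text
clock: 9.0
position: [0.6033, 0.0009, 0.1216]
tool_rot: [0.77, 0.638, -0.001, -0.001]
force: [-1.1, 1.4, -3.3]
gripper_width: 0.0105
grasp_force: 87.8
```

jog_arm(
  motion=[
    [0,0,0,-0.14,0.0],
    [0,0,0,-0.03,0.0],
    [0,0,0,0,0.0],
  ],
)

```text
clock: 9.38
position: [0.6037, 0.0008, 0.1219]
tool_rot: [0.715, 0.699, -0.0, -0.001]
force: [-0.2, 0.7, -3.7]
gripper_width: 0.0104
grasp_force: 87.8
```

```bash
python3 - <<'E'
from h import *
go([.6055,-.101,.072],88.9)
grab('top','t4.png',(300,150,460,270),5)
grab('scene','s4.png')
a=cv2.imread('pics/full_s4.png')[160:340,150:390];b=cv2.imread('pics/full_t4.png')[150:270,300:460]
c=np.vstack([cv2.resize(b,(400,300),interpolation=2),cv2.resize(a,(400,300),interpolation=2)])
cv2.imwrite('pics/c4.png',np.clip(c*1.5,0,255).astype('uint8'))
E
```

```text
pos [0.6037 0.0008 0.1219] ang 88.6 shift [-0.1017  0.0042  0.0499] t 9.375 F [-0.2  0.7 -3.7] w 0.0104 q7 0.17
turn -0.0046212230663410575
```

View pics/c4.png

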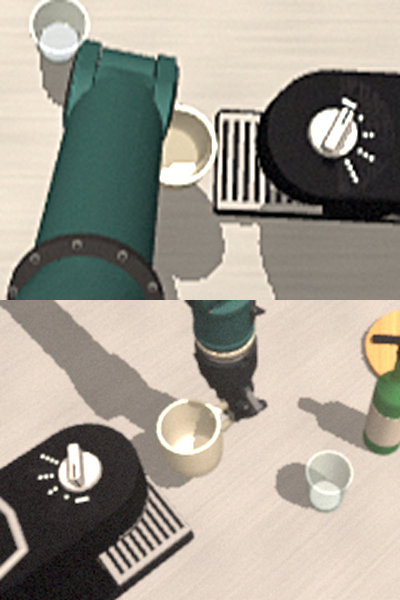

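The mug hangs level. Its rim centre is at about (370,207) in top and (264,236) in scene, with the tray directly to its right. I'll check the lateral alignment.

```bash
python3 - <<'E'
from h import *
T=cams.calibration('top');S=cams.calibration('scene')
b=lambda x,y:ray(T,300+(x+.5)*.4-.5,150+(y+.5)*.4-.5)
s=lambda x,y:ray(S,150+(x+.5)*.6-.5,160+(y-300+.5)*.6-.5)
print(tri([b(174.5,143.5),s(190,427)]))
print('mug right edge',atz(b(217,143),.176),'top/bot edge',atz(b(180,100),.176)[0],atz(b(180,187),.176)[0])
for p in[(217,110),(213,214)]: print('tray',atz(b(*p),.03))
print('nose front',atz(b(257,140),.247),'nose top/bot',atz(b(320,71),.247)[0],atz(b(320,205),.247)[0])
# knob by skirt
print('skirt',tri([b(333,133),s(80,471)]))
# expected mug: TCP minus
p=env.observe()['position'];a=np.radians(88.6);print(p[:2]-.0725*np.array([np.cos(a),np.sin(a)]))
E
```

```text
(array([ 0.60412663, -0.06901413,  0.16872298]), [np.float64(0.0006509778599213478), np.float64(0.000650977859921441)])
mug right edge [ 0.6038556  -0.11293089  0.176     ] top/bot edge 0.6487240918143184 0.5573470246077283
tray [ 0.66534382 -0.13235247  0.03      ]
tray [ 0.5442827  -0.12693507  0.03      ]
nose front [ 0.59633875 -0.14279612  0.247     ] nose top/bot 0.6663156783638176 0.5332687070142043
skirt (array([ 0.60484452, -0.21633843,  0.24637127]), [np.float64(0.0011225303921650277), np.float64(0.001122530392165018)])
[ 0.60217935 -0.071566  ]
```

```bash
python3 - <<'E'
from h import *
T=cams.calibration('top')
g=sum(cv2.cvtColor(cv2.imread(f),cv2.COLOR_BGR2GRAY).astype(float) for f in('pics/full_t4.png','pics/full_t0.png'))/2
g=cv2.GaussianBlur(g,(3,3),.7)
def fit(pts,z,name):
    W=np.array([atz(ray(T,u,v),z)[:2] for u,v in pts])
    for _ in range(3):
        m=W.mean(0);U,s,V=np.linalg.svd(W-m);r=(W-m)@V[1];k=abs(r)<max(2*np.median(abs(r)),.0004);W=W[k]
    d=V[0];print(name,len(W),np.round(m,4),'ang',round(np.degrees(np.arctan(d[1]/d[0])) if abs(d[0])>abs(d[1]) else np.degrees(np.arctan(-d[0]/d[1])),2),'rms',round(r[k].std(),5))
def cross(line,lo,sign=-1):
    d=np.diff(line)*sign;i=int(np.argmax(d));
    if 0<i<len(d)-1:
        a,b,c=d[i-1:i+2];i+=.5*(a-c)/(a-2*b+c+1e-9)
    return lo+i+.5
fit([(cross(g[v,381:391],381),v) for v in range(198,234)],.03,'tray front')
fit([(u,cross(g[188:198,u],188)) for u in range(389,402)],.03,'tray far side')
fit([(u,cross(g[172:186,u],172)) for u in range(436,468)],.247,'top far side')
fit([(u,cross(g[178:192,u],178)) for u in range(515,536)],.2,'tank far side')
fit([(cross(g[v,530:545],530,1),v) for v in range(192,228)],.2,'tank rear')
# nose circle
pts=[]
for th in np.radians(np.arange(120,241,4)):
    pr=[]; 
    c=np.array([.605,-.2145]);r=np.arange(.05,.08,.0005)
    X=np.array([[c[0]-np.sin(th)*q*1,c[1]-np.cos(th)*q,.247] for q in r])
    uv=np.array([proj(T,x) for x in X]).astype(np.float32)
    l=cv2.remap(g.astype(np.float32),uv[:,0].reshape(1,-1),uv[:,1].reshape(1,-1),1)[0]
    q=r[np.argmax(np.diff(l))]; pts.append(c+q*np.array([-np.sin(th),-np.cos(th)]))
P=np.array(pts);A=np.c_[2*P,np.ones(len(P))]
w=np.ones(len(P),bool)
for _ in range(4):
    s=np.linalg.lstsq(A[w],(P[w]**2).sum(1),rcond=None)[0];R=np.sqrt(s[2]+s[0]**2+s[1]**2);e=np.hypot(*(P-s[:2]).T)-R;w=abs(e)<max(2*np.median(abs(e)),.001)
print('nose',s[:2],R,w.sum(),e[w].std())
E
```

```text
tray front 31 [ 0.6089 -0.1355] ang 5.19 rms 0.00276
tray far side 13 [ 0.6674 -0.157 ] ang -0.74 rms 0.0001
top far side 25 [ 0.666  -0.2641] ang -1.95 rms 0.00018
tank far side 21 [ 0.6603 -0.4635] ang -1.96 rms 0.00028
tank rear 31 [ 0.5948 -0.4934] ang -2.06 rms 0.00018
nose [ 0.59465439 -0.20397491] 0.06313128161320455 29 0.001338219017911462
```

jog_arm(
  motion=[
    [0,0,0.02,0.01,0.0],
    [0,0,0.022,0,0.0],
    [-0.025,0.003,0,0,0.0],
    [-0.03,0.003,0,0,0.0],
    [0,0,0,0,0.0],
  ],
)

```text
clock: 10.1
position: [0.6085, -0.0584, 0.0805]
tool_rot: [0.72, 0.694, -0.001, 0.001]
force: [-0.6, 0.3, -3.0]
gripper_width: 0.0104
grasp_force: 87.9
```

jog_arm(
  motion=[
    [-0.02,0,0,0,0.0],
    [-0.013,0,0,0,0.0],
    [-0.01,0,0,0,0.0],
    [0,0,0,0,0.0],
    [0,0,0,0,0.0],
  ],
)

```text
clock: 10.72
position: [0.6071, -0.0965, 0.0802]
tool_rot: [0.718, 0.696, 0.0, -0.0]
force: [0.0, 0.2, -2.9]
gripper_width: 0.0105
grasp_force: 88.0
```

```bash
python3 - <<'E'
from h import *
go([.6068,-.097,.068],88.0)
E
```

```text
pos [ 0.6071 -0.0965  0.0802] ang 88.2 shift [-0.0006 -0.0003  0.0122] t 10.725 F [ 0.   0.2 -2.9] w 0.0105 q7 0.32
turn 0.0034849816879211266
```

Lower until contact.

jog_arm(
  motion=[
    [0,0,0.006,0.003,0.0],
    [0,0,0.003,0,0.0],
    [0,0,0.002,0,0.0],
    [0,0,0,0,0.0],
  ],
)

```text
clock: 11.22
position: [0.607, -0.0971, 0.069]
tool_rot: [0.719, 0.695, -0.0, -0.0]
force: [0.6, 0.2, -2.6]
gripper_width: 0.0107
grasp_force: 88.0
```

jog_arm(
  motion=[
    [0,0,0.001,0,0.0],
    [0,0,0,0,0.0],
  ],
)

```text
clock: 11.48
position: [0.6071, -0.0973, 0.0683]
tool_rot: [0.719, 0.695, 0.0, 0.0]
force: [0.5, -0.0, -2.3]
gripper_width: 0.0104
grasp_force: 88.0
```

jog_arm(
  motion=[
    [0,0,0.001,0,0.0],
    [0,0,0,0,0.0],
  ],
)

```text
clock: 11.72
position: [0.6073, -0.0972, 0.0679]
tool_rot: [0.719, 0.695, 0.0, 0.0]
force: [-0.4, 1.5, 2.4]
gripper_width: 0.0105
grasp_force: 88.9
```

jog_arm(
  motion=[
    [0,0,0.001,0,0.0],
    [0,0,0,0,0.0],
  ],
)

```text
clock: 11.98
position: [0.6075, -0.097, 0.0678]
tool_rot: [0.719, 0.695, 0.0, 0.0]
force: [-3.3, 1.6, 8.5]
gripper_width: 0.011
grasp_force: 90.2
```

jog_arm(
  motion=[
    [0,0,-0.0015,0,0.0],
    [0,0,0,0,0.02],
    [0,0,0,0,0.04],
    [0,0,0,0,0.06],
    [0,0,0,0,0.0854],
  ],
)

```text
clock: 12.6
position: [0.6072, -0.0973, 0.0677]
tool_rot: [0.719, 0.695, -0.0, 0.0]
force: [0.2, -0.6, -0.1]
gripper_width: 0.0736
grasp_force: 0.0
```

jog_arm(
  motion=[
    [0,0,0,0,0.0854],
    [0,0,0,0,0.0854],
    [0.03,0,0,0,0.0854],
    [0.04,0,0,0,0.0854],
    [0.037,0,0,0,0.0854],
  ],
)

```text
clock: 13.22
position: [0.611, 0.0109, 0.0678]
tool_rot: [0.719, 0.695, 0.0, 0.0]
force: [0.1, -0.0, 0.2]
gripper_width: 0.0858
grasp_force: 0.0
```

```bash
python3 - <<'E'
from h import *
go([.607,.01,.05],178)
grab('wrist','w5.png',None,1.25)
E
```

```text
pos [0.611  0.0109 0.0678] ang 88.0 shift [-0.0011 -0.0039  0.0178] t 13.225 F [ 0.1 -0.   0.2] w 0.0858 q7 0.17
turn -1.5711361263482093
```

View pics/w5.png

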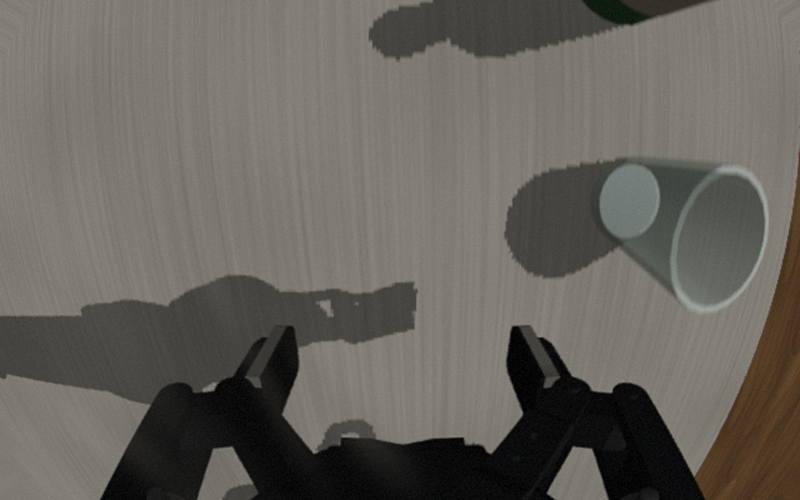

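The view looks outward: tumbler at right, open fingers, nothing in the way. Next I'll turn the hand so an open finger's back faces the handle.

jog_arm(
  motion=[
    [0,0,0.008,-0.175,0.0854],
    [0,0,0.008,-0.175,0.0854],
    [0,0,0,-0.175,0.0854],
    [0,0,0,-0.175,0.0854],
    [0,0,0,-0.175,0.0854],
  ],
)

```text
clock: 13.9
position: [0.6109, 0.0092, 0.0518]
tool_rot: [0.355, 0.935, -0.0, 0.0]
force: [-0.4, -0.2, -0.1]
gripper_width: 0.0851
grasp_force: 0.0
```

jog_arm(
  motion=[
    [0,0,0,-0.175,0.0854],
    [0,0,0,-0.175,0.0854],
    [0,0,0,-0.175,0.0854],
    [0,0,0,-0.171,0.0854],
    [0,0,0,0,0.0854],
  ],
)

```text
clock: 14.52
position: [0.6109, 0.009, 0.0518]
tool_rot: [0.019, 1.0, 0.0, -0.0]
force: [0.7, -0.7, -0.2]
gripper_width: 0.085
grasp_force: 0.0
```

```bash
python3 - <<'E'
from h import *
go([.6103,.011,.052],178.0)
E
```

```text
pos [0.6109 0.009  0.0518] ang 177.9 shift [ 0.0006  0.002  -0.0002] t 14.525 F [ 0.7 -0.7 -0.2] w 0.085 q7 1.23
turn -0.0024964224593938145
```

jog_arm(
  motion=[
    [0,-0.015,0,-0.002,0.0854],
    [0,-0.012,0,0,0.0854],
    [0,-0.009,0,0,0.0854],
    [0,-0.003,0,0,0.0854],
    [0,0,0,0,0.0854],
  ],
)

```text
clock: 15.15
position: [0.6096, -0.0294, 0.0518]
tool_rot: [0.017, 1.0, 0.0, 0.0]
force: [-0.4, -0.5, -0.1]
gripper_width: 0.0853
grasp_force: 0.0
```

jog_arm(
  motion=[
    [0,-0.002,0,0,0.0854],
    [0,0,0,0,0.0854],
  ],
)

```text
clock: 15.4
position: [0.6095, -0.031, 0.0518]
tool_rot: [0.016, 1.0, 0.0, 0.0]
force: [-0.7, 0.7, 0.1]
gripper_width: 0.0853
grasp_force: 0.0
```

jog_arm(
  motion=[
    [0,-0.002,0,0,0.0854],
    [0,0,0,0,0.0854],
  ],
)

```text
clock: 15.65
position: [0.6094, -0.0334, 0.0518]
tool_rot: [0.016, 1.0, -0.0, -0.0]
force: [-0.5, 0.4, 0.2]
gripper_width: 0.0855
grasp_force: 0.0
```

jog_arm(
  motion=[
    [0,-0.002,0,0,0.0854],
    [0,0,0,0,0.0854],
  ],
)

```text
clock: 15.9
position: [0.6096, -0.0346, 0.052]
tool_rot: [0.016, 1.0, 0.0, 0.0]
force: [-0.3, 1.5, 1.3]
gripper_width: 0.0851
grasp_force: 0.9
```

jog_arm(
  motion=[
    [0,-0.002,0,0,0.0854],
    [0,0,0,0,0.0854],
  ],
)

```text
clock: 16.15
position: [0.6095, -0.0371, 0.0519]
tool_rot: [0.016, 1.0, 0.0, 0.0]
force: [-0.5, 2.0, 1.7]
gripper_width: 0.085
grasp_force: 1.2
```

jog_arm(
  motion=[
    [0,-0.002,0,0,0.0854],
    [0,-0.003,0,0,0.0854],
    [0,-0.003,0,0,0.0854],
    [0,-0.003,0,0,0.0854],
    [0,-0.003,0,0,0.0854],
  ],
)

```text
clock: 16.77
position: [0.6089, -0.0514, 0.0518]
tool_rot: [0.016, 1.0, 0.0, 0.0]
force: [1.0, 3.2, 2.6]
gripper_width: 0.0854
grasp_force: 1.7
```

jog_arm(
  motion=[
    [0,-0.003,0,0,0.0854],
    [0,-0.003,0,0,0.0854],
    [0,-0.003,0,0,0.0854],
    [0,-0.002,0,0,0.0854],
    [0,0,0,0,0.0854],
  ],
)

```text
clock: 17.4
position: [0.6085, -0.0628, 0.0518]
tool_rot: [0.017, 1.0, -0.0, -0.0]
force: [0.2, 1.8, 3.0]
gripper_width: 0.0857
grasp_force: 1.5
```

```bash
python3 - <<'E'
from h import *
go([.608,-.0706,.052],178.0)
grab('scene','s6.png');grab('top','t6.png')
a=cv2.imread('pics/full_s6.png')[215:335,170:330];b=cv2.imread('pics/full_t6.png')[150:270,330:490]
c=np.vstack([cv2.resize(b,(400,300),interpolation=2),cv2.resize(a,(400,300),interpolation=2)])
c=np.hstack([np.clip(c*1.6,0,255).astype('uint8')])
cv2.imwrite('pics/c6.png',c)
E
```

```text
pos [ 0.6085 -0.0628  0.0518] ang 178.1 shift [ 0.0002 -0.0078 -0.0002] t 17.4 F [0.2 1.8 3. ] w 0.0857 q7 1.34
turn 0.0016908307740373836
```

View pics/c6.png

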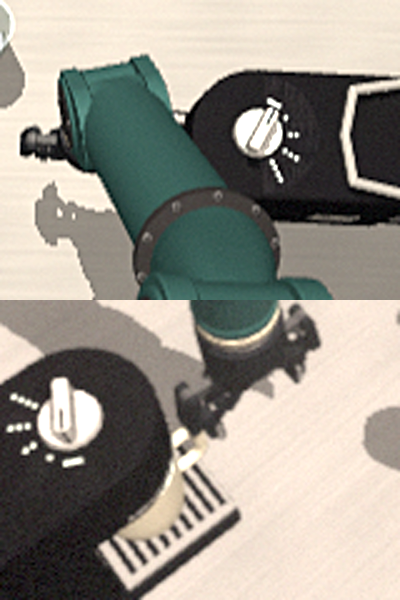

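Top: the arm hides the mug, and the nose edge is at x≈185. Scene: the mug stands upright on the grille under the nose, handle pushed at (190,455), tray corner at (240,515). One numeric check before finishing the push.

```bash
python3 - <<'E'
from h import *
S=cams.calibration('scene');T=cams.calibration('top')
s=lambda x,y:ray(S,170+(x+.5)*.4-.5,215+(y-300+.5)*.4-.5)
b=lambda x,y:ray(T,330+(x+.5)*.4-.5,150+(y+.5)*.4-.5)
for z in(.02,.03): print('corner',z,atz(s(240,514),z))
print('skirt',tri([b(258.5,132.5),s(71,417)]))
# predicted outlines in this crop for mug with axis at y0
for y0 in(-.197,-.2045):
    f=np.array([.603+.034*(y0+.2045),y0])
    for n,p in[('bar outer top',[f[0]+.034*.0765,f[1]+.0765,.097]),('foot +x',[f[0]+.033,f[1],.03]),('foot +y+x',[f[0]+.023,f[1]+.023,.03]),('side +x mid',[f[0]+.042,f[1],.08])]:
        u=proj(S,p);print(y0,n,np.round([(u[0]-170)/.4,(u[1]-215)/.4+300],1))
u=proj(S,[.603-.0025+.056,-.2045+.074-.002,.03]);print('pred corner',(u[0]-170)/.4,(u[1]-215)/.4+300)
E
```

```text
corner 0.02 [ 0.67059558 -0.13472519  0.02      ]
corner 0.03 [ 0.67407534 -0.13611373  0.03      ]
skirt (array([ 0.6050576 , -0.21563051,  0.24931638]), [np.float64(0.0016960619707781122), np.float64(0.0016960619707781861)])
-0.197 bar outer top [199.3 424.3]
-0.197 foot +x [163.1 526.8]
-0.197 foot +y+x [176.8 503.2]
-0.197 side +x mid [159.3 515.7]
-0.2045 bar outer top [192.6 429.1]
-0.2045 foot +x [156.3 531.9]
-0.2045 foot +y+x [170.2 508.2]
-0.2045 side +x mid [152.2 521. ]
pred corner 230.8747179550177 497.5451354641916
```

jog_arm(
  motion=[
    [0,-0.003,0,0,0.0854],
    [0,-0.003,0,0,0.0854],
    [0,-0.0025,0,0,0.0854],
    [0,0,0,0,0.0854],
  ],
)

```text
clock: 18.0
position: [0.6082, -0.0714, 0.0518]
tool_rot: [0.017, 1.0, -0.0, 0.0]
force: [-0.2, 3.2, 2.5]
gripper_width: 0.0852
grasp_force: 1.7
```

jog_arm(
  motion=[
    [0,0.006,0,0,0.0854],
    [0,0.03,0,0,0.0854],
    [0,0.04,0,0,0.0854],
    [0,0.01,-0.06,0,0.0854],
    [0,0,-0.06,0,0.0854],
  ],
)

```text
clock: 18.62
position: [0.6098, 0.0166, 0.1717]
tool_rot: [0.015, 1.0, -0.0, -0.002]
force: [0.8, -0.6, 1.0]
gripper_width: 0.0853
grasp_force: 0.0
```

jog_arm(
  motion=[
    [0,0,-0.06,0,0.0854],
    [0,0,-0.06,0,0.0854],
    [0,0,-0.03,0,0.0854],
    [0,0,0,0,0.0854],
  ],
)

```text
clock: 19.12
position: [0.6123, 0.0147, 0.3244]
tool_rot: [0.017, 1.0, -0.0, 0.003]
force: [-0.1, 0.5, -0.9]
gripper_width: 0.0857
grasp_force: 0.0
```

```bash
python3 - <<'E'
from h import *
go([.605,-.216,.32],152)
grab('scene','s7.png');grab('top','t7.png')
a=cv2.imread('pics/full_s7.png')[215:335,170:330]
b=cv2.imread('pics/full_t7.png')[170:245,370:470]
c=np.vstack([cv2.resize(b,(400,300),interpolation=2),cv2.resize(a,(400,300),interpolation=2)])
c=np.clip(c*1.7,0,255).astype('uint8')
cv2.imwrite('pics/c7.png',c)
E
```

```text
pos [0.6123 0.0147 0.3244] ang 178.1 shift [-0.0006 -0.2308  0.0044] t 19.125 F [-0.1  0.5 -0.9] w 0.0857 q7 1.33
turn 0.45481544039348426
```

View pics/c7.png

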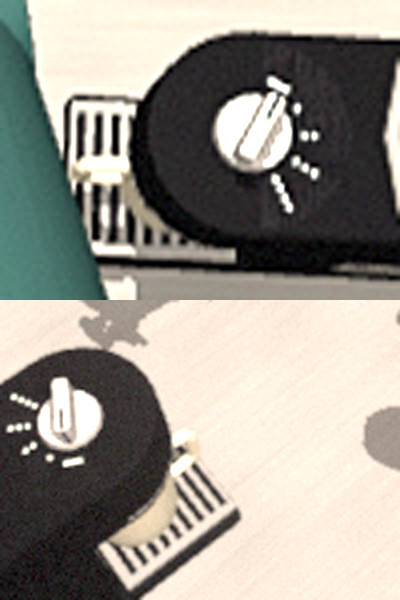

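Top: the handle runs straight out to the left at about (78,175) across the grille. Scene: the mug stands upright under the nose. The knob is still at stop. I'll measure the handle line by colour.

```bash
python3 - <<'E'
from h import *
T=cams.calibration('top')
im=cv2.imread('pics/full_t7.png').astype(float);d=im[:,:,2]-im[:,:,0]
d=cv2.GaussianBlur(d,(3,3),.6)
sub=d[205:222,386:408];print(np.round(sub).astype(int))
E
```

```text
[[  6  10  17   6   4  14  17   9   1   8  19  18   4   6  18  16   5   1
    0   0   0   1]
 [  6  13  17   6   4  15  17   9   1   7  18  15   3   6  17  15   5   0
    1   0   0   1]
 [  7  15  17   5   3  13  17   9   3  10  19  14   4   6  18  19   6   0
    1   0  -1  -1]
 [  5  14  16   4   4  15  18  12  10  17  23  19  12  12  21  22   8   1
    1   1   0   0]
 [  6  15  17  11  16  27  21  14  14  17  19  18  16  17  21  20   7   0
   -1   1  -1   0]
 [  4  15  21  27  33  37  23  15  15  13  13  12  16  18  19  18   8   1
    0   0  -1  -1]
 [  2  16  24  34  40  39  30  23  23  23  24  24  27  28  27  25  12   2
    2   0  -1  -1]
 [ -1  16  25  30  35  34  34  33  33  33  31  33  34  33  34  31  16   3
    1   0   0   0]
 [ -5  14  23  24  26  25  28  32  31  26  18  17  17  19  25  26  17   4
   -1  -1  -1  -1]
 [ -8   8  21  23  20  21  27  35  34  31  26  25  24  25  25  22  17   7
    0   1   1  -2]
 [-11   3  18  17  15  19  25  28  29  33  35  34  33  31  27  22  20  12
    2   1   0  -2]
 [-13  -2  12   5   7  17  17  10  11  17  21  19  15  15  20  21  21  14
    4   0  -1  -1]
 [-15  -6   6   2   4  13  13   4   1   7  11   9   2   6  17  22  21  17
    9   1   0   0]
 [-16 -11  -2   1   4  11  10   2   1   7   9   6   1   4  15  21  22  21
   15   3   0   0]
 [-16 -15 -11  -3   4  11  10   2   1   7  10   5   0   4  13  20  22  22
   19  11   2   0]
 [-16 -15 -13  -6   5  11  10   2   1   8  11   5   1   5  12  17  21  22
   22  17   5   0]
 [-16 -15 -15  -9   4  11  10   4   4  11  14   7   2   7  14  14  18  22
   23  20  10   3]]
```

```bash
python3 - <<'E'
from h import *
T=cams.calibration('top')
for u in(388,389,390): print(u,atz(ray(T,u,211.),.1),atz(ray(T,u,211),.065))
for y0 in(-.2055,):
  for n,p in(('bar outer top',(.6064,y0+.0765,.1)),('bar outer bottom',(.6064,y0+.0765,.06)),('bar outer low arm',(.604+.0026,y0+.0765,.055)),('rim front',(.6055,y0+.042,.122)),('root',(.6055,y0+.042,.1))):
    print(n,proj(T,p))
print(proj(T,(.549,-.129,.03)),proj(T,(.662,-.133,.03)))
E
```

```text
388 [ 0.60436999 -0.12692856  0.1       ] [ 0.60953132 -0.13162279  0.065     ]
389 [ 0.60440981 -0.12966736  0.1       ] [ 0.60957216 -0.13443183  0.065     ]
390 [ 0.60444962 -0.13240604  0.1       ] [ 0.60961299 -0.13724074  0.065     ]
bar outer top [388.75069254 210.27878745]
bar outer bottom [386.84143343 212.33947301]
bar outer low arm [386.60973494 212.51910503]
rim front [402.6542887  209.60712904]
root [401.35429818 210.78411932]
[385.61172284 233.66760226] [386.73179369 194.83790482]
```

jog_arm(
  motion=[
    [0,-0.05,0,0,0.0854],
    [0,-0.06,0,0,0.0854],
    [0,-0.06,0,0,0.0854],
    [0,-0.05,0,0,0.0854],
    [0,-0.011,0,0.1,0.0854],
  ],
)

```text
clock: 19.85
position: [0.6005, -0.2218, 0.3185]
tool_rot: [0.072, 0.997, -0.001, -0.003]
force: [1.2, 0.6, 0.7]
gripper_width: 0.0855
grasp_force: 0.0
```

jog_arm(
  motion=[
    [0,0,0,0.17,0.0854],
    [0,0,0,0.17,0.0854],
    [0,0,0,0.024,0.0854],
    [0,0,0,0,0.0854],
  ],
)

```text
clock: 20.35
position: [0.6027, -0.2154, 0.3203]
tool_rot: [0.245, 0.97, -0.0, -0.001]
force: [0.5, 0.6, -0.2]
gripper_width: 0.0855
grasp_force: 0.0
```

```bash
python3 - <<'E'
from h import *
go([.605,-.2165,.258],151.5)
E
```

```text
pos [ 0.6027 -0.2154  0.3203] ang 151.7 shift [-0.0025  0.0001  0.0623] t 20.35 F [ 0.5  0.6 -0.2] w 0.0855 q7 1.31
turn 0.002873968425830199
```

jog_arm(
  motion=[
    [-0.002,0,0.03,0,0.0854],
    [0,0,0.02,0,0.0854],
    [0,0,0.01,0,0.05],
    [0,0,0.002,0,0.02],
    [0,0,0,0,0.0],
  ],
  grip_force=40,
)

```text
clock: 20.98
position: [0.6056, -0.2167, 0.2604]
tool_rot: [0.246, 0.969, 0.0, 0.001]
force: [-0.1, -0.7, 0.4]
gripper_width: 0.0321
grasp_force: 0.0
```

jog_arm(
  motion=[
    [0,0,0,0,0.0],
    [0,0,0,0,0.0],
    [0,0,0,0,0.0],
    [0,0,0,0,0.0],
    [0,0,0,0,0.0],
  ],
)

```text
clock: 21.6
position: [0.6056, -0.2171, 0.2609]
tool_rot: [0.246, 0.969, -0.0, 0.001]
force: [-1.3, -0.4, 5.1]
gripper_width: 0.0107
grasp_force: 42.2
```

```bash
python3 - <<'E'
from h import *
go([.605,-.2165,.258],151.5);s=env.observe();print(s['grasp_force'],s['ft_torque'])
E
```

```text
pos [ 0.6056 -0.2171  0.2609] ang 151.5 shift [0.0008 0.0002 0.0029] t 21.6 F [-1.3 -0.4  5.1] w 0.0107 q7 1.3
turn 0.00038644913435702114
42.18896806240082 [-0.06966599  0.27899417 -0.01579748]
```

jog_arm(
  motion=[
    [0,0,0,0.1,0.0],
    [0,0,0,0.12,0.0],
    [0,0,0,0.12,0.0],
    [0,0,0,0.12,0.0],
    [0,0,0,0.12,0.0],
  ],
)

```text
clock: 22.22
position: [0.6058, -0.217, 0.2609]
tool_rot: [0.514, 0.858, 0.0, 0.001]
force: [-0.7, -0.0, 4.8]
gripper_width: 0.0107
grasp_force: 42.2
```

jog_arm(
  motion=[
    [0,0,0,0.12,0.0],
    [0,0,0,0.12,0.0],
    [0,0,0,0.12,0.0],
    [0,0,0,0.12,0.0],
    [0,0,0,0.12,0.0],
  ],
)

```text
clock: 22.85
position: [0.6059, -0.217, 0.2609]
tool_rot: [0.745, 0.668, 0.0, 0.001]
force: [-0.6, -0.5, 5.6]
gripper_width: 0.0109
grasp_force: 42.1
```

jog_arm(
  motion=[
    [0,0,0,0.12,0.0],
    [0,0,0,0.12,0.0],
    [0,0,0,0.12,0.0],
    [0,0,0,0.11,0.0],
    [0,0,0,0,0.0],
  ],
)

```text
clock: 23.48
position: [0.606, -0.2171, 0.2609]
tool_rot: [0.879, 0.477, 0.001, 0.001]
force: [-1.2, -0.6, 5.5]
gripper_width: 0.0111
grasp_force: 42.2
```

```bash
python3 - <<'E'
from h import *
go([.605,-.2165,.258],151.5-np.degrees(1.65));s=env.observe();print(s['grasp_force'],s['ft_torque'])
E
```

```text
pos [ 0.606  -0.2171  0.2609] ang 57.0 shift [-0.0001 -0.0011  0.0029] t 23.475 F [-1.2 -0.6  5.5] w 0.0111 q7 -0.12
turn 0.00011180877403075605
42.16303110122681 [-0.16995967  0.18739807  0.01614695]
```

jog_arm(
  motion=[
    [0,0,0,0,0.03],
    [0,0,0,0,0.06],
    [0,0,0,0,0.0854],
    [0,0,0,0,0.0854],
    [0,0,0,0,0.0854],
  ],
)

```text
clock: 24.1
position: [0.6052, -0.2166, 0.2598]
tool_rot: [0.879, 0.477, -0.0, -0.0]
force: [0.4, 0.3, 0.8]
gripper_width: 0.0854
grasp_force: 0.0
```

jog_arm(
  motion=[
    [0,0,-0.03,0,0.0854],
    [0,0,-0.05,0,0.0854],
    [0.035,-0.023,0,0,0.0854],
    [0.045,-0.03,0,0,0.0854],
    [0.045,-0.03,0,0,0.0854],
  ],
)

```text
clock: 24.72
position: [0.6036, -0.0653, 0.3401]
tool_rot: [0.879, 0.477, 0.0, 0.0]
force: [0.8, 0.5, -0.5]
gripper_width: 0.0853
grasp_force: 0.0
```

jog_arm(
  motion=[
    [0.045,-0.03,0,0,0.0854],
    [0.045,-0.03,0,0,0.0854],
    [0.02,-0.015,0,0,0.0854],
    [0,0,0,0,0.0854],
  ],
)

```text
clock: 25.22
position: [0.6004, 0.0695, 0.3396]
tool_rot: [0.878, 0.48, 0.0, -0.0]
force: [-0.2, -0.5, -0.0]
gripper_width: 0.0851
grasp_force: 0.0
```

```bash
python3 - <<'E'
from h import *
go([.605,-.2165,.258])
grab('top','t8.png');grab('scene','s8.png')
T=cams.calibration('top');S=cams.calibration('scene')
im={'top':cv2.imread('pics/full_t8.png'),'scene':cv2.imread('pics/full_s8.png')}
a=im['scene'][215:335,170:330];b=im['top'][170:245,370:470]
c=np.vstack([cv2.resize(b,(400,300),interpolation=2),cv2.resize(a,(400,300),interpolation=2)])
# overview beside
c=np.hstack([c,np.vstack([cv2.resize(im['top'],(400,250)),cv2.resize(im['scene'],(400,250)),np.zeros((100,400,3),np.uint8)])])
cv2.imwrite('pics/c8.png',np.clip(c*1.6,0,255).astype('uint8'))
E
```

```text
pos [0.6004 0.0695 0.3396] ang 57.3 shift [-0.2382  0.1584  0.0816] t 25.225 F [-0.2 -0.5 -0. ] w 0.0851 q7 -0.65
```

View pics/c8.png

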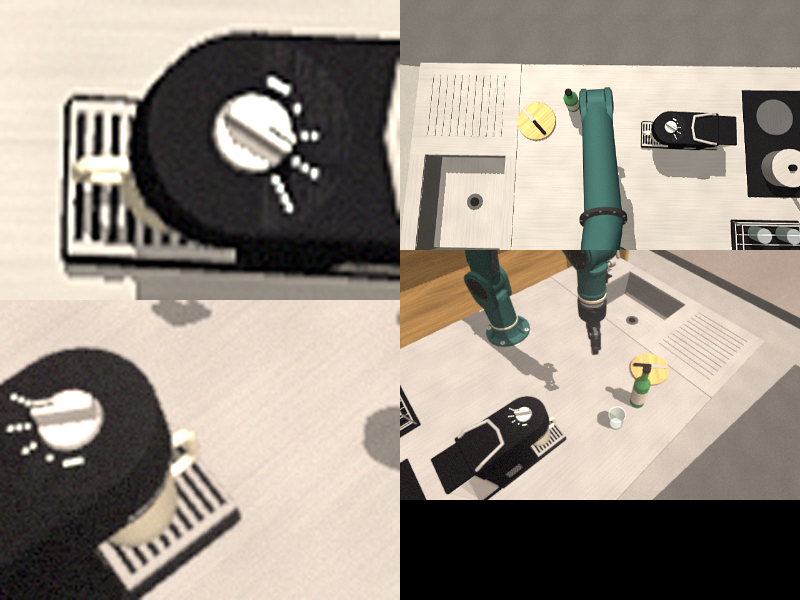

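The knob bar now runs at about 30° below horizontal in the top view, from (228,118) to (292,148). That is towards the three-dots row at (305,168), and two dots would be about 3°. The mug is upright with its handle straight out at (78,172). The bottle, tumbler and board are where they were.

```bash
python3 -c "
from bench import env
print(env.job_done())"
```

```text
the job is handed in; nothing more can be done
None
```

I handed the job in at about 25 s: the mug stands upright on the drip tray under the spout with its handle straight out to the front, to within a few mm and about 3° by my camera measurements. The knob is at three dots, the hand is clear, and the bottle, tumbler and board were not touched.

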